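# Refit the whetstone wheel on its axle

### The job

Put the whetstone wheel back on its axle: take the axle by its square wooden handle from its rest, thread it through the near bracket, the wheel's bore and the far bracket, and push it fully home until the brass collar sits flush against the near bracket, then let go. Go gently, feeling your way: never press the axle against the brackets or the wheel with more than 35 N. Leave the mallet, gouge, wood block and glue bottle alone.

Things in the scene. Friction and masses are not known exactly. Their poses are not given: they have to be found in the camera images.
- axle_grip (a point): Centre of the axle's handle, where it is gripped. Handle: light wood, 24 x 24 mm square section, 70 mm long. The axle lies level on a plywood rest, its axis 50 mm above the bench. x axis = along the axle toward its nose, z up; the handle's flat sides face +-y. The post of the rest below the handle is only 16 mm wide; the rest's base plate is 12 mm high. The whole axle weighs about 0.19 kg, its centre of mass about 70 mm ahead of this point.
- axle_seat (a point): Point on the axle's axis in the seating face of its brass collar (30 mm across, 8 mm thick), 43 mm ahead of axle_grip along x. Same axes as axle_grip. Ahead of it (+x) lies the steel shaft, 12 mm in diameter; behind the collar the handle.
- axle_tip (a point): End of the axle's nose, 128 mm ahead of axle_seat along x. The last 12 mm taper from 12 mm to 7 mm in diameter. Same axes.
- axle: The axle as a whole (handle, collar, shaft); origin and axes as axle_seat.
- stand: Dark wooden base plate, 150 (x) x 150 (y) x 12 mm, fixed to the bench; origin on the bench under its middle, x = the threading direction (level), z up. It carries a rigid blue head with two upright brackets and the whetstone wheel between them. The head is clamped in cross slots anywhere from y = +5 to +27 mm (left of the middle, seen along x), different each time and not reported; it does not shift in use.
- near_mid (a point): Point fixed to the base, in the plane of the near bracket's outer face (53 mm before the stand's origin), 80 mm up, axes as stand. The near bracket: 76 mm wide (y), 14 mm thick, 100 mm tall. Its hole, 13.5 mm in diameter, is at this x and height but 5 to 27 mm to the left (+y) of this point: find it by feel on the bracket's face, or by sight. The collar seats on this face.
- far_mid (a point): Same for the far bracket's inner face, 92 mm ahead of near_mid along x. Same size and hole, with the same unreported sideways offset: both holes lie on one line parallel to the stand's x axis. Borne down by the wheel's weight, a gripped axle's nose may arrive here 1 to 2 mm low; its taper, or lifting the nose a little, takes it in.
- wheel_mid (a point): Point midway between near and far bracket, 53 mm ahead of near_mid. Grey whetstone wheel, 84 mm in diameter, 28 mm thick, about 0.32 kg, captive between wooden posts, on the head's line. Its 14 mm bore waits 2.2 mm below the hole line; the axle's tapered nose lifts it onto the line when pushed through, which takes a few newtons.
- mallet: Bystander: carver's mallet, dark head 130 x 55 x 55 mm with a 145 mm handle, lying on the bench; origin under the head's rear end.
- gouge: Bystander: gouge with wooden handle, 215 mm long, 26 mm high, lying on the bench; origin under its middle.
- wood_block: Bystander: dark hardwood block 110 x 75 x 60 mm; origin under its centre.
- glue: Bystander: white bottle with red cap, 56 mm in diameter, 130 mm tall, upright; origin under its centre.
Not all that is in view belongs to the job. Leave any blue or purple look-alike of the axle alone.

How it is judged:
By the outcome, as a careful person would: the job done as asked, in the order asked, and still so for the second after the job is handed in, with the robot touching nothing.
It also fails if it takes over 72 s, if anything falls off the work surface, if the arm or the gripper's body presses on something with over 40 N, if the wrist force passes 120 N, or if a joint passes its speed limit or range.

### The arm

A 6-joint arm with a two-finger parallel gripper is mounted at the origin on the work surface. World frame = base frame: x ahead of the robot, y to its left, z up, the work surface at z = 0. Lengths are in m, angles in rad, forces in N, time in s.
With the tool pointing down it reaches from about 0.325 to 0.875 m from the base axis. Payload 4.4 kg.
Tool frame: the origin (TCP) lies at the centre of the arm's flange, where the gripper is bolted on; the fingertips stand 173 mm ahead of it and the grasp point (between the pads) lies 155 mm ahead of it (nose_length is the x of the fingertips in the tool frame, in m); x points along the fingers, y is the direction in which the jaws open and shut, and the axes are right-handed (so a half turn about x gives the same grasp; the last joint's range is limited). The gripper opens to 85 mm and grips with 20 to 120 N. Pads are 22 mm wide; open, the fingers measure 114 mm over their backs; the gripper's body (76 mm by 85 mm) begins 54 mm behind the grasp point. The pads swing forward as they close: fully open they stand 13 mm farther back than shut.
Start: joints at [1.095, 0.207, 1.542, -0, 1.393, -0.15], TCP at [0.184, 0.545, 0.405] pointing down, gripper open.
Joint ranges: [-2.73, 2.73], [-0.86, 2.22], [0.23, 2.46], [-1.11, 4.25], [0.08, 2.63], [-2.82, 2.82]. Speed limits (rad/s): [2.79, 2.79, 3.14, 3.14, 3.14, 3.14].

### API

Orientations are given as a rotation vector (axis times angle).
In Python, from rig import reach, move_l, move_j, command_gripper, sleep, inverse_kinematics, grab_frame, camera_params, Unreachable, sign_off, get_time, get_joints, get_qvel, get_joint_efforts, get_eef_pos, get_ee_rot, get_ft_force, get_moment, get_grip_width, nose_length gives the robot as it stands. Calls block until the motion is done:
- reach(position, orientation): joint-space move of the TCP to a pose.
- move_l(position, orientation=None, speed=0.15): straight line of the TCP; orientation=None keeps the orientation; speed is the mean speed in m/s.
- move_j(angles): joint-space move.
- command_gripper(opening, effort=None): finger opening in m; effort is the grip in N (None keeps the last); returns when the fingers have stopped.
- sleep(seconds).
- inverse_kinematics(position, orientation): joint angles nearest the present ones, or None.
- grab_frame(name): name is "scene" or "top" or "wrist"; returns the picture (400x640x3 uint8, red, green, blue); there is no depth.
- camera_params(name): a dict with "vertical_fov" (degrees; the focal length in pixels is half the picture's height over the tangent of half this angle, whatever the lens; pixels are square), "cx", "cy" (the principal point, pixels), "world_to_cam" (4x4, takes a point from world to camera coordinates); the wrist camera has in their place "hand_eye" (4x4, takes a point from camera to tool coordinates, whose origin is the TCP and whose axes are the tool frame's). Camera axes: x right, y down, z forward; pixel columns grow to the right and rows downward; lengths in m; the calibration is good to about 2 mm. A picture is of the moment at which its call begins: read the wrist's pose just before it. camera_params takes no time and is no camera call.
A pose or a line that the arm cannot do raises Unreachable and nothing moves.
- sign_off(): hands the job in, once; it reports no verdict.
Readings, each from a call of its own:
- get_time(): time.
- get_joints(): joint angles.
- get_qvel(): joint speeds.
- get_joint_efforts(): joint torques, N m.
- get_eef_pos(): TCP position.
- get_ee_rot(): TCP orientation.
- get_ft_force(): force on the tool from outside, world axes, zero at the start.
- get_moment(): the same for the moment, N m.
- get_grip_width(): finger opening in m.
Only numpy, scipy, OpenCV 4.12 (cv2) and the standard library are available. Lean on these libraries where they do the work, as an engineer would, in place of code of your own. Each camera call takes 0.05 s, during which the arm holds its last target. There are 200 camera calls.

## Working session

There is one attempt and no reset: what is moved stays moved. The work goes in short steps, each a Python script; the robot and the scene stay as the last script left them, time stands still between calls to the robot, and variables do not carry over. Pictures are saved under pics/ and viewed, on a budget of 10 in all, crops included, one or two more only if the job needs it, and the job is handed in when it is done.

```bash
ls; mkdir -p pics; python3 - <<'E'
from rig import *
import cv2
for n in ("scene","top","wrist"):
    p=get_eef_pos();f=grab_frame(n);cv2.imwrite(f"pics/{n}0.png",f[:,:,::-1])
    print(n,camera_params(n))
print(p,get_ee_rot(),get_time(),get_ft_force())
import numpy as np
a=cv2.imread("pics/scene0.png");b=cv2.imread("pics/top0.png")
cv2.imwrite("pics/both0.png",cv2.resize(np.vstack([a,b]),None,fx=.75,fy=.75,interpolation=cv2.INTER_AREA))
E
```

```text
pics
scene {'vertical_fov': 55.14880016274073, 'cx': 319.72598485299255, 'cy': 194.86203205885417, 'world_to_cam': array([[ 0.2379434 ,  0.97117552,  0.01417914, -0.10315548],
       [ 0.77181857, -0.18019714, -0.60977462, -0.2758915 ],
       [-0.58964314,  0.15603557, -0.79244802,  1.52031719],
       [ 0.        ,  0.        ,  0.        ,  1.        ]])}
top {'vertical_fov': 54.1558598359594, 'cx': 324.08484422972947, 'cy': 200.70090264869012, 'world_to_cam': array([[-1.55418546e-01, -9.87848269e-01,  9.33794931e-04,
         3.34036555e-02],
       [-9.68151003e-01,  1.52131603e-01, -1.98845694e-01,
         4.38615295e-01],
       [ 1.96287315e-01, -3.18083632e-02, -9.80030366e-01,
         1.08165688e+00],
       [ 0.00000000e+00,  0.00000000e+00,  0.00000000e+00,
         1.00000000e+00]])}
wrist {'vertical_fov': 61.87506303486837, 'cx': 326.08096577438766, 'cy': 200.44124473927732, 'hand_eye': array([[-1.44324714e-03, -3.11274242e-01,  9.50319032e-01,
         3.10483664e-02],
       [ 9.99998777e-01,  1.23056601e-04,  1.55900247e-03,
        -1.41638845e-04],
       [-6.02220343e-04,  9.50320120e-01,  3.11273683e-01,
        -7.97374203e-02],
       [ 0.00000000e+00,  0.00000000e+00,  0.00000000e+00,
         1.00000000e+00]])}
[0.18389323 0.54445255 0.40363105] [ 0.25435271  1.55619455 -0.25704795] 0.15 [-0.49670845 -0.02210181  0.89159795]
```

View pics/scene0.png

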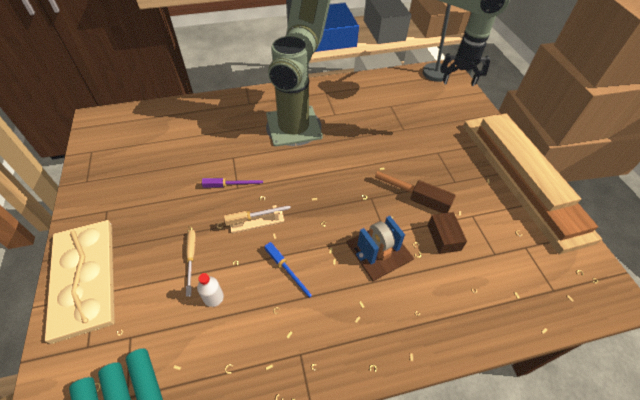

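View pics/top0.png

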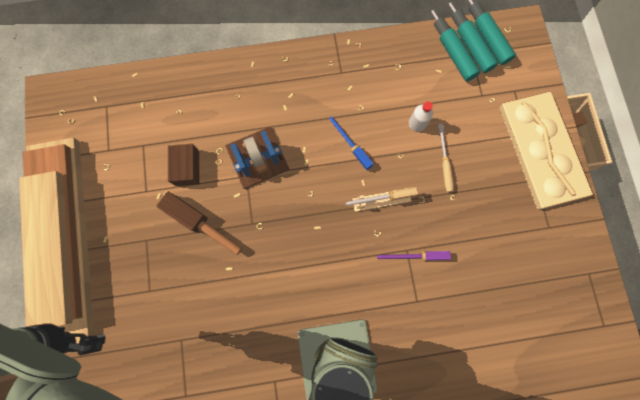

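The scene view shows the axle on its rest, with handle ~(238,216) and nose ~(290,208), pointing toward the stand at (383,250). The purple (230,183) and blue (288,268) look-alikes lie apart from it. In the top view the handle is at (402,197), the tip at (348,206), the stand at (257,158), the mallet at (200,220) and the block at (183,165).

```bash
cat > h.py <<'E'
from rig import *
import numpy as np, cv2
from scipy.spatial.transform import Rotation as R
def K(c): 
    f=200/np.tan(np.radians(c["vertical_fov"]/2)); return f
def cam(n,pose=None):
    c=camera_params(n)
    if n=="wrist":
        p,r=pose; T=np.eye(4);T[:3,:3]=R.from_rotvec(r).as_matrix();T[:3,3]=p
        M=T@c["hand_eye"]
    else: M=np.linalg.inv(c["world_to_cam"])
    return c,M
def ray(n,uv,pose=None):
    c,M=cam(n,pose); f=K(c)
    d=M[:3,:3]@np.array([(uv[0]-c["cx"])/f,(uv[1]-c["cy"])/f,1]); return M[:3,3],d/np.linalg.norm(d)
def onplane(n,uv,z,pose=None):
    o,d=ray(n,uv,pose); return o+d*(z-o[2])/d[2]
def tri(rays):
    A=sum(np.eye(3)-np.outer(d,d) for o,d in rays); b=sum((np.eye(3)-np.outer(d,d))@o for o,d in rays)
    return np.linalg.solve(A,b)
def project(n,X,pose=None):
    c,M=cam(n,pose); q=np.linalg.inv(M)@np.append(X,1); f=K(c); return c["cx"]+f*q[0]/q[2],c["cy"]+f*q[1]/q[2]
def down(yaw,tilt=0):
    """tool z along horizontal dir yaw, tool x down; tilt>0 swings fingers (tool x) toward tool z"""
    t=np.array([np.cos(yaw),np.sin(yaw),0]); z=np.array([0,0,1.])
    x=-z*np.cos(tilt)+t*np.sin(tilt); zz=t*np.cos(tilt)+z*np.sin(tilt)
    return R.from_matrix(np.column_stack([x,np.cross(zz,x),zz])).as_rotvec()
def snap(name):
    pose=(np.array(get_eef_pos()),np.array(get_ee_rot())); f=grab_frame("wrist")
    cv2.imwrite(f"pics/{name}.png",f[:,:,::-1]); np.savez(f"pics/{name}.npz",p=pose[0],r=pose[1]); return f,pose
def load(name):
    q=np.load(f"pics/{name}.npz"); return cv2.imread(f"pics/{name}.png"),(q["p"],q["r"])
E
python3 - <<'E'
from h import *
np.set_printoptions(precision=4,suppress=True)
for nm,t,s in [("tip",(348,205),(290,208)),("handle",(402,195),(238,216)),("wheeltop",(258,152),(384,236))]:
    print(nm,onplane("top",t,.05),onplane("scene",s,.05),tri([ray("top",t),ray("scene",s)]))
for nm,t in [("mallethandle",(240,250)),("mallethead",(185,210)),("block",(183,165)),("stand L",(231,165)),("stand",(255,186)),("stand",(287,170))]: print(nm,onplane("top",t,.012))
R0=R.from_rotvec(get_ee_rot()).as_matrix();print(R0)
E
```

```text
tip [ 0.4143 -0.1005  0.05  ] [ 0.4284 -0.0964  0.05  ] [ 0.4175 -0.0984  0.0359]
handle [ 0.4191 -0.2585  0.05  ] [ 0.4216 -0.2596  0.05  ] [ 0.4196 -0.2595  0.0471]
wheeltop [0.6115 0.134  0.05  ] [0.5949 0.1593 0.05  ] [0.6063 0.1409 0.0733]
mallethandle [0.3391 0.2262 0.012 ]
mallethead [0.4809 0.3729 0.012 ]
block [0.6195 0.3671 0.012 ]
stand L [0.597  0.2241 0.012 ]
stand [0.5211 0.1605 0.012 ]
stand [0.5553 0.0594 0.012 ]
[[-0.0008  0.3201  0.9474]
 [-0.0016  0.9474 -0.3201]
 [-1.     -0.0018 -0.0003]]
```

```bash
python3 - <<'E'
from h import *
np.set_printoptions(precision=4,suppress=True)
y=np.radians(110);t=np.array([np.cos(y),np.sin(y),0])
S=np.array([.585,.14,0])
reach(S-.04*t+[0,0,.40],down(y)); snap("st1"); print(get_time())
tl=np.radians(35)
N=S-.053*t+[0,0,.08]
for back in (.22,.18,.14):
    P=N+t*(-back+.048)+[0,0,.17+.071]
    if inverse_kinematics(P,down(y,tl)) is not None: break
print(back)
reach(P,down(y,tl)); snap("st2"); print(get_time())
a=cv2.imread("pics/st1.png");b=cv2.imread("pics/st2.png")
cv2.imwrite("pics/st12.png",np.vstack([a[50:350],b[50:350]]))
E
```

```text
2.7167
0.22
3.2833
```

View pics/st12.png

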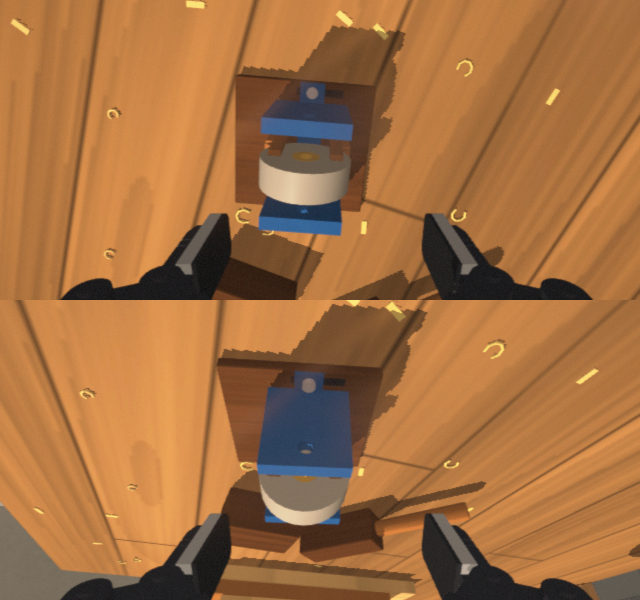

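The upper half is the stand from above: plate corners (237,124) and (374,137) in full-frame rows, near bracket ~(306,168), far bracket (302,265). Both bracket holes show as small dots. In the lower half, the hole is at ~(306,198) full-frame. Next I'll zoom in to get numbers.

```bash
python3 - <<'E'
from h import *
a,_=load("st1");b,_=load("st2")
A=cv2.resize(a[110:300,220:390],(680,760)[0:2],interpolation=cv2.INTER_CUBIC)[:,:]
c1=cv2.resize(a[110:290,225:385],None,fx=3.3,fy=3.3,interpolation=cv2.INTER_CUBIC)
c2=cv2.resize(b[100:280,210:390],None,fx=3.3,fy=3.3,interpolation=cv2.INTER_CUBIC)
o=np.hstack([c1[:,:],c2])[:, :]
o=cv2.resize(o,None,fx=800/o.shape[1],fy=800/o.shape[1]);print(o.shape, 3.3*800/(c1.shape[1]+c2.shape[1]))
cv2.imwrite("pics/zoom1.png",o)
for n,im in(("st1",a),("st2",b)):
    h=cv2.cvtColor(im,cv2.COLOR_BGR2HSV); m=cv2.inRange(h,(100,90,30),(125,255,255)); 
    cs,hier=cv2.findContours(m,cv2.RETR_CCOMP,cv2.CHAIN_APPROX_NONE)
    for c,hh in zip(cs,hier[0]):
        if cv2.contourArea(c)>8:
            M=cv2.moments(c); print(n,"hole" if hh[3]>=0 else "outer",cv2.contourArea(c),round(M['m10']/M['m00'],1),round(M['m01']/M['m00'],1),cv2.approxPolyDP(c,4,True)[:,0].tolist())
E
```

```text
(424, 800, 3) 2.3529411764705883
st1 outer 2168.0 300.9 267.7 [[259, 279], [339, 284], [339, 252], [297, 256], [268, 248]]
st1 outer 1502.5 306.4 179.0 [[262, 169], [262, 182], [296, 185], [298, 191], [350, 189], [349, 174]]
st1 outer 143.0 315.6 144.3 [[324, 135], [314, 134], [319, 141], [316, 149], [304, 144], [301, 151], [322, 153]]
st2 outer 96.0 333.1 269.2 [[338, 261], [320, 273], [338, 273]]
st2 outer 98.0 271.1 267.4 [[266, 258], [266, 271], [283, 272]]
st2 outer 43.0 272.0 140.7 [[268, 145], [278, 139], [269, 138]]
st2 outer 6105.5 305.3 187.6 [[346, 144], [323, 141], [321, 126], [312, 143], [298, 142], [264, 177], [258, 222], [348, 227], [350, 207], [343, 207], [342, 175], [335, 165], [337, 151]]
st2 hole 60.0 305.5 201.2 [[299, 201], [312, 202]]
```

View pics/zoom1.png

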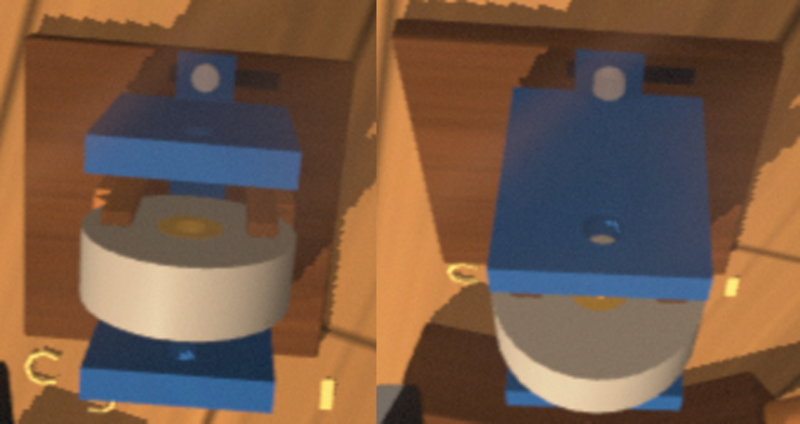

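```bash
python3 - <<'E'
from h import *
np.set_printoptions(precision=4,suppress=True)
_,p1=load("st1");_,p2=load("st2")
z1=lambda x,y:(225+x/2.353,110+y/2.353)
z2=lambda x,y:(210+(x-376.5)/2.353,100+y/2.353)
X=tri([ray("wrist",z1(201,132),p1),ray("wrist",z2(602,229),p2)]);print("hole tri",X)
print("hole z.08",onplane("wrist",z1(201,132),.08,p1),onplane("wrist",z2(602,229),.08,p2))
ang=lambda d:np.degrees(np.arctan2(d[1],d[0]))
c1=[onplane("wrist",z1(*q),.1,p1) for q in[(88,135),(300,150),(298,188),(87,172)]]
c3=[onplane("wrist",z1(*q),.1,p1) for q in[(83,368),(272,382),(272,410),(82,397)]]
c2=[onplane("wrist",z2(*q),.1,p2) for q in[(489,269),(711,276),(709,298),(490,291)]]
for n,c in(("near st1",c1),("far st1",c3),("near st2",c2)):
    print(n,np.array(c)[:, :2].tolist(),"mid",np.mean(c,0)," edge ang",[ang(c[i]-c[j])+s for i,j,s in((0,1,-90),(3,2,-90))],"w",np.linalg.norm(c[0]-c[1]),np.linalg.norm(c[3]-c[2]),"th",np.linalg.norm(c[0]-c[3]))
print("near->far",ang(np.mean(c3,0)-np.mean(c1,0)),np.linalg.norm(np.mean(c3,0)-np.mean(c1,0)))
e=[onplane("wrist",z1(*q),.012,p1) for q in[(27,37),(352,61),(317,355),(24,334)]]
print("plate",e,[ang(e[i]-e[j]) for i,j in((0,1),(3,2),(3,0),(2,1))],[np.linalg.norm(e[i]-e[j]) for i,j in((0,1),(3,2),(3,0),(2,1))])
e2=[onplane("wrist",z2(*q),.012,p2) for q in[(396,25),(781,44)]];print(ang(e2[0]-e2[1]),np.linalg.norm(e2[0]-e2[1]))
print("far hole",onplane("wrist",z1(187,355),.08,p1))
E
```

```text
hole tri [0.6184 0.0919 0.0812]
hole z.08 [0.6175 0.0918 0.08  ] [0.6189 0.0938 0.08  ]
near st1 [[0.6548145809373488, 0.10195654768830566], [0.5832369173427745, 0.08150251524357446], [0.5787968120626362, 0.09471290240392811], [0.6512998226220824, 0.11493146022059982]] mid [0.617  0.0983 0.1   ]  edge ang [np.float64(-74.05218309187387), np.float64(-74.41807001872888)] w 0.07444279259208485 0.07526936043550032 th 0.013442539984519969
far st1 [[0.6302575014958549, 0.19070090536733525], [0.5595105665009512, 0.17135259350529994], [0.5550558756205137, 0.18303327111014714], [0.6269745797381722, 0.2031171622255628]] mid [0.5929 0.1871 0.1   ]  edge ang [np.float64(-74.70441506243051), np.float64(-74.39717082232454)] w 0.07334497926295777 0.07467036014577118 th 0.012842936176612795
near st2 [[0.6549590383623657, 0.10195301837902426], [0.5837148626854656, 0.08103078055034926], [0.5788384297294773, 0.09407037978344043], [0.6521387156730565, 0.11532619810627409]] mid [0.6174 0.0981 0.1   ]  edge ang [np.float64(-73.63409780536551), np.float64(-73.82875279154315)] w 0.07425276158932168 0.07631999562358335 th 0.013667339027373182
near->far 105.18060536592736 0.09198492305003596
plate [array([0.7025, 0.0929, 0.012 ]), array([0.5622, 0.0529, 0.012 ]), array([0.5217, 0.196 , 0.012 ]), array([0.665 , 0.2358, 0.012 ])] [np.float64(15.925933864317743), np.float64(15.51276516233936), np.float64(104.69271410372347), np.float64(105.82451455125407)] [np.float64(0.1458450445625632), np.float64(0.1487640687954932), np.float64(0.1476811222225513), np.float64(0.14871989964093038)]
16.160818487267466 0.1433228348429187
far hole [0.592  0.1823 0.08  ]
```

```bash
python3 - <<'E'
from h import *
y=np.radians(90);t=np.array([np.cos(y),np.sin(y),0])
A=np.array([.418,-.21,0])
reach(A-.03*t+[0,0,.36],down(y)); snap("ax1"); print(get_time(),get_eef_pos())
move_l(A+.05*t+[0,0,.36],speed=.25); snap("ax2"); print(get_time())
a=cv2.imread("pics/ax1.png");b=cv2.imread("pics/ax2.png")
cv2.imwrite("pics/ax12.png",np.hstack([a[:,130:530],b[:,130:530]]))
E
```

```text
4.5833 [ 0.41891546 -0.23954383  0.36027707]
5.1
```

View pics/ax12.png

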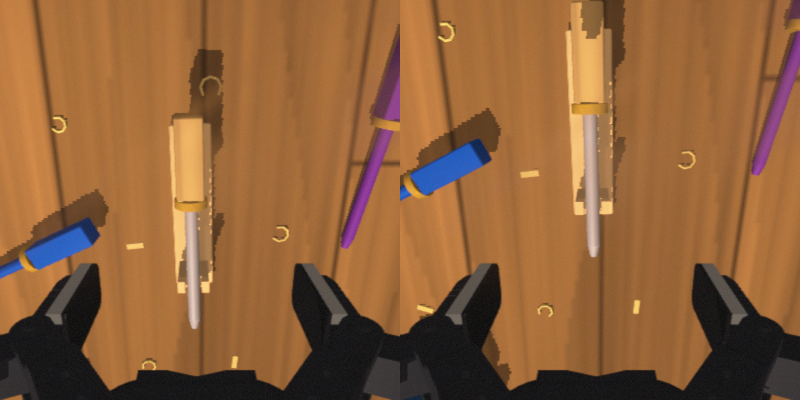

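Both frames show the axle upright, nose down, on its rest. Its tip is at ~(325,327) in ax1 and ~(323,256) in ax2, with collar fronts at rows ~211 and ~114. The look-alikes are well clear. I'll extract the shaft centreline by colour mask.

```bash
python3 - <<'E'
from h import *
np.set_printoptions(precision=4,suppress=True)
res={}
for n,(r0,r1) in(("ax1",(205,340)),("ax2",(105,270))):
    im,p=load(n); h=cv2.cvtColor(im,cv2.COLOR_BGR2HSV).astype(int)
    m=np.zeros(h.shape[:2],np.uint8); m[r0:r1,290:350]=((h[r0:r1,290:350,1]<75)&(h[r0:r1,290:350,2]>80))*255
    k,l,s,c=cv2.connectedComponentsWithStats(m); i=1+np.argmax(s[1:,4]); ys,xs=np.where(l==i)
    rows=np.unique(ys); print(n,s[i],[(r,xs[ys==r].min(),xs[ys==r].max()) for r in rows[::12]],rows[-1])
    mid=np.array([[ (xs[ys==r].min()+xs[ys==r].max())/2+.0,r] for r in rows if rows[0]+6<r<rows[-1]-14])
    f=np.polyfit(mid[:,1],mid[:,0],1); print("slope",f)
    h2=h[rows[0]-45:rows[0]+4,int(np.polyval(f,rows[0]))]; print(rows[0]-45,[tuple(map(int,q)) for q in h2[20::2]])
    tip=(np.polyval(f,rows[-1]),rows[-1]+.5); base=(np.polyval(f,rows[0]),rows[0]-.5); res[n]=(tip,base,p)
    T=onplane("wrist",tip,.05,p);B=onplane("wrist",base,.05,p); d=T-B
    print("z.05 tip",T,"seat",B,"len",np.linalg.norm(d),"yaw",np.degrees(np.arctan2(d[1],d[0])))
for k,nm in((0,"tip"),(1,"seat")):
    print(nm,tri([ray("wrist",res[n][k],res[n][2]) for n in res]))
E
```

```text
ax1 [ 315  212   15  117 1325] [(np.int64(212), np.int64(316), np.int64(324)), (np.int64(224), np.int64(316), np.int64(326)), (np.int64(236), np.int64(316), np.int64(327)), (np.int64(248), np.int64(316), np.int64(327)), (np.int64(260), np.int64(317), np.int64(328)), (np.int64(272), np.int64(317), np.int64(328)), (np.int64(284), np.int64(318), np.int64(328)), (np.int64(296), np.int64(318), np.int64(329)), (np.int64(308), np.int64(318), np.int64(329)), (np.int64(320), np.int64(320), np.int64(328))] 328
slope [  0.0322 313.7832]
167 [(17, 146, 240), (17, 147, 240), (18, 148, 239), (18, 146, 241), (17, 148, 240), (18, 147, 240), (18, 146, 240), (15, 155, 173), (17, 181, 159), (18, 185, 226), (19, 190, 223), (19, 190, 223), (17, 164, 224), (10, 59, 220), (11, 55, 221)]
z.05 tip [ 0.4208 -0.0914  0.05  ] seat [ 0.4242 -0.2172  0.05  ] len 0.12583536248810007 yaw 91.54848058750417
ax2 [ 314  115   16  142 1687] [(np.int64(115), np.int64(315), np.int64(322)), (np.int64(127), np.int64(314), np.int64(326)), (np.int64(139), np.int64(314), np.int64(326)), (np.int64(151), np.int64(315), np.int64(326)), (np.int64(163), np.int64(315), np.int64(326)), (np.int64(175), np.int64(315), np.int64(327)), (np.int64(187), np.int64(316), np.int64(327)), (np.int64(199), np.int64(316), np.int64(327)), (np.int64(211), np.int64(317), np.int64(327)), (np.int64(223), np.int64(317), np.int64(328)), (np.int64(235), np.int64(317), np.int64(329)), (np.int64(247), np.int64(318), np.int64(328))] 256
slope [  0.0283 316.1283]
70 [(18, 148, 241), (18, 145, 241), (18, 143, 242), (18, 146, 241), (18, 148, 241), (18, 146, 241), (16, 153, 150), (18, 190, 200), (18, 193, 222), (19, 190, 221), (18, 187, 221), (18, 185, 220), (16, 132, 218), (10, 61, 210), (10, 65, 211)]
z.05 tip [ 0.4211 -0.0925  0.05  ] seat [ 0.4244 -0.2209  0.05  ] len 0.12843169498687224 yaw 91.48833647214317
tip [ 0.4209 -0.0947  0.054 ]
seat [ 0.4241 -0.2218  0.0625]
```

```bash
cat >> h.py <<'E'
YW=np.radians(105.4); T=np.array([np.cos(YW),np.sin(YW),0]); L=np.array([-np.sin(YW),np.cos(YW),0]); Z=np.array([0,0,1.])
H=np.array([.6186,.092,.080])
E
python3 - <<'E'
from h import *
np.set_printoptions(precision=4,suppress=True)
G=np.array([.4254,-.263,.05]); ya=np.radians(91.5); ro=down(ya)
reach(G+.255*Z,ro); move_l(G+.155*Z,speed=.12)
print(get_ft_force()); command_gripper(.0,90); print("w",get_grip_width(),get_ft_force(),get_time())
sleep(.2)
if .018<get_grip_width()<.03:
    move_l(G+.335*Z,speed=.2); print("lift",get_grip_width(),get_ft_force(),get_moment())
    P=H-(.171+.035)*T+.155*Z
    reach(P+.12*Z,down(YW)); move_l(P,speed=.2); sleep(.2)
    print(get_grip_width(),get_ft_force(),get_moment(),np.array(get_eef_pos())-P,get_time())
    f,p=snap("pre1")
    im=cv2.imread("pics/pre1.png"); cv2.imwrite("pics/pre1c.png",cv2.resize(im[120:400,200:450],None,fx=2.1,fy=2.1,interpolation=cv2.INTER_CUBIC))
    print(project("wrist",H,p),project("wrist",H-.035*T,p))
E
```

```text
[-0.3509 -0.3468  0.8081]
w 0.023083207559776418 [-0.5876  0.3358  4.0227] 7.2167
lift 0.02264691665089146 [ 0.6003  0.2254 -2.084 ] [-0.0844 -0.0107 -0.022 ]
0.022759384654806043 [-0.3028 -0.1271 -2.5467] [-0.1315 -0.0968  0.0044] [ 0.0009 -0.0004  0.0026] 10.55
(np.float64(328.45094370669216), np.float64(571.6543987568962)) (np.float64(328.6089594523839), np.float64(536.1896307174713))
```

View pics/pre1c.png

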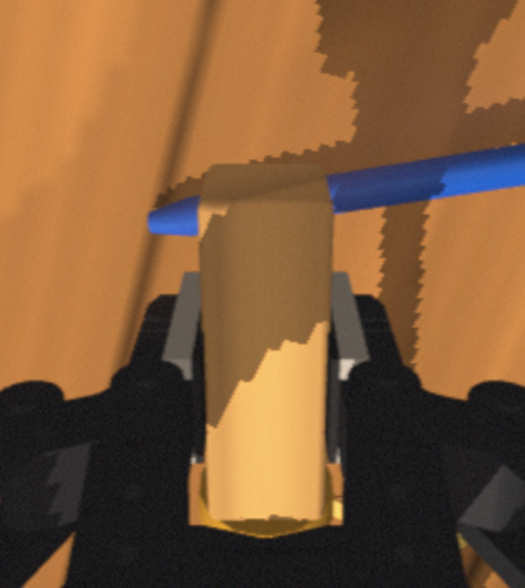

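The axle is held square, with the handle between the pads at crop (265,340), and the gripper hides the nose. The blue look-alike lies well below it on the bench. The hole can't be seen from here, so I'll check the TCP error and approach by feel.

```bash
cat >> h.py <<'E'
RO=down(YW)
def fr():  # force in stand axes (along, left, up)
    f=np.mean([get_ft_force() for _ in range(3)],0); return np.array([f@T,f@L,f[2]])
def where(): # grip point in hole axes (mm): depth of nominal tip past near face, left, up
    r=R.from_rotvec(get_ee_rot()).as_matrix(); g=np.array(get_eef_pos())+.155*r[:,0]-H; return 1e3*np.array([g@T+.171,g@L,g[2]])
def goto(c,rot=None,speed=.05): # c in mm: depth,left,up  (rot tool orientation)
    rot=RO if rot is None else rot
    g=H+T*(c[0]/1e3-.171)+L*c[1]/1e3+Z*c[2]/1e3
    move_l(g-.155*R.from_rotvec(rot).as_matrix()[:,0],rot,speed=speed)
E
python3 - <<'E'
from h import *
np.set_printoptions(precision=2,suppress=True)
print(where(),fr(),np.degrees((R.from_rotvec(RO).inv()*R.from_rotvec(get_ee_rot())).as_rotvec()))
sleep(.3);print(where(),get_time())
goto((-25,0,0));print(where(),fr(),get_time()); goto((-15,0,0)); w=where();print(w,fr(),get_time())
sleep(.3);print(where(),fr())
goto((-13,0,0));print(where(),fr(),get_time())
print(np.degrees((R.from_rotvec(RO).inv()*R.from_rotvec(get_ee_rot())).as_rotvec()))
E
```

```text
[-35.68  -1.13   2.11] [ 0.58  0.19 -2.77] [-0.    0.11 -0.17]
[-34.92  -0.07   0.12] 10.9
[-24.31   0.04  -0.16] [ 0.09 -1.13 -2.04] 11.25
[-14.5   -0.01  -0.05] [ 0.64 -0.96 -0.95] 11.6
[-15.23  -0.02   0.05] [-0.24  0.45 -1.72]
[-12.88   0.07  -0.07] [ 1.06 -0.02 -2.09] 12.15
[-0.01 -0.    0.01]
```

```bash
cat >> h.py <<'E'
def advance(d0,d1,l,u,step=1.5,stop=6,rot=None,b=np.array([.3,-.3,-2.0]),v=True):
    d=d0
    while d<d1-1e-6:
        d=min(d+step,d1); goto((d,l,u),rot); f=fr()-b
        if v: print(round(d,1),where(),f,round(get_time(),1))
        if -f[0]>stop or np.linalg.norm(f[1:])>12: 
            print("STOP"); return d,f
    return d,f
E
python3 - <<'E'
from h import *
np.set_printoptions(precision=1,suppress=True)
advance(-13,14,0,0,1.5,5)
E
```

```text
-11.5 [-11.4   0.   -0. ] [-0.3  0.1 -0.4] 12.4
-10.0 [-9.9 -0.  -0. ] [-0.6  0.6  0.1] 12.7
-8.5 [-8.4 -0.   0. ] [-1.4  0.3  0.1] 12.9
-7.0 [-6.9  0.  -0. ] [-0.5  0.4  0.8] 13.2
-5.5 [-5.4  0.  -0. ] [-0.1  0.8 -0.2] 13.4
-4.0 [-3.9  0.  -0. ] [-0.7 -0.3 -0.1] 13.7
-2.5 [-2.4 -0.  -0. ] [-0.6  1.   0.2] 13.9
-1.0 [-0.9  0.  -0. ] [-0.2  0.1  0.4] 14.2
0.5 [ 0.6 -0.   0. ] [-0.3  0.5  1.6] 14.4
2.0 [ 2.1  0.  -0. ] [-1.4  0.4 -0.6] 14.7
3.5 [ 3.6  0.  -0.1] [ 0.3 -0.1  0.4] 14.9
5.0 [ 5.1  0.  -0. ] [-0.2  0.4  0. ] 15.2
6.5 [ 6.6  0.  -0. ] [0.2 0.9 0.5] 15.4
8.0 [ 8.1  0.  -0. ] [-0.3  0.2 -1.5] 15.7
9.5 [ 9.6  0.  -0. ] [-0.1 -0.8 -0.2] 15.9
11.0 [11.1  0.  -0. ] [ 0.2  0.5 -0.5] 16.1
12.5 [12.6 -0.1  0.1] [-0.8  0.1 -0.2] 16.4
14.0 [14.1 -0.2  0.1] [0.4 0.1 0.3] 16.6
```

```bash
python3 - <<'E'
from h import *
np.set_printoptions(precision=1,suppress=True)
d,f=advance(14,34,0,0,2,6)
# centre in near hole by feel: sideways probes
if d>=34:
  for s in(1,-1):
    for k in(.6,1.2,1.8):
        goto((34,s*k,0)); f=fr(); print("L",s*k,where(),f)
        if abs(f[1])>4: break
    goto((34,0,0))
  print(get_time())
E
```

```text
16 [16.2 -0.2  0.1] [ 0.1 -0.5  0.2] 16.9
18 [18.2 -0.1  0.1] [-0.  -0.8  0.4] 17.1
20 [20.2 -0.1  0.1] [ 0.2 -1.   0.2] 17.4
22 [22.2 -0.1  0.1] [ 0.3 -1.7  0.8] 17.6
24 [24.2 -0.1  0. ] [-0.1 -1.2  0.3] 17.9
26 [26.2 -0.1  0. ] [ 0.1 -1.3  0.9] 18.1
28 [28.2 -0.1  0. ] [-0.2 -1.4  0.8] 18.4
30 [30.2 -0.1  0. ] [-0.5 -0.3  0.7] 18.6
32 [32.2 -0.   0. ] [ 0.3 -0.5  1. ] 18.9
34 [34.2 -0.  -0. ] [-0.8 -1.3  0.3] 19.1
L 0.6 [34.2  0.3  0.1] [ 0.4 -2.5 -1.6]
L 1.2 [34.2  0.7  0.2] [ 1.4 -4.6 -1.7]
L -0.6 [34.2 -0.1 -0.2] [ 0.2 -0.4 -0.5]
L -1.2 [34.  -0.6 -0.3] [ 1.  0. -1.]
L -1.8 [33.9 -1.3 -0.3] [ 0.1  0.4 -0.8]
20.9
```

```bash
python3 - <<'E'
from h import *
np.set_printoptions(precision=1,suppress=True)
goto((34,-.7,0)); print(where(),fr())
advance(34,90,-.7,0,2,12)
E
```

```text
[33.9 -0.7 -0.1] [ 0.7 -0.1 -1.8]
36 [36.3 -0.7 -0.1] [-0.   0.4  1.6] 21.4
38 [38.3 -0.7 -0.1] [-0.9  0.2  0.3] 21.6
40 [40.2 -0.7 -0. ] [-0.1 -1.2  0.4] 21.9
42 [42.2 -0.7 -0.1] [-0.7 -0.2  0.4] 22.1
44 [44.2 -0.7 -0. ] [-1.  -0.  -0.1] 22.4
46 [46.2 -0.7 -0. ] [-0.2 -0.9 -0.1] 22.6
48 [48.2 -0.7 -0. ] [-0.8 -0.9 -0.5] 22.9
50 [50.2 -0.7 -0. ] [-0.9  0.9 -0.2] 23.1
52 [52.1 -0.7 -0. ] [ 0.4  0.1 -0.4] 23.4
54 [53.8 -0.8  0.1] [-1.4 -0.7 -0. ] 23.6
56 [55.5 -0.9  0.2] [-3.7 -0.5  0.6] 23.9
58 [57.7 -0.9  0.2] [-4.5 -0.4 -0.5] 24.1
60 [60.1 -0.8  0.1] [-4.  -1.4 -0.3] 24.4
62 [62.3 -0.8  0. ] [-3.  -1.4 -0. ] 24.6
64 [64.3 -0.7  0. ] [-3.4 -2.   0.6] 24.9
66 [66.3 -0.7 -0. ] [-2.9 -1.3  1.4] 25.1
68 [68.3 -0.7  0. ] [-2.9 -0.8  0.7] 25.4
70 [70.3 -0.7 -0. ] [-3.6 -2.5  0.8] 25.6
72 [72.3 -0.7 -0. ] [-2.6 -1.2  0.6] 25.9
74 [74.3 -0.7 -0. ] [-2.4 -0.7  0.7] 26.1
76 [76.3 -0.7 -0. ] [-2.5 -0.5  1.1] 26.4
78 [78.2 -0.7 -0. ] [-3.5 -0.2  1.3] 26.6
80 [80.3 -0.7 -0. ] [-2.  -1.   1.1] 26.9
82 [82.3 -0.7 -0. ] [-2.5 -1.3 -0.9] 27.1
84 [84.3 -0.7 -0. ] [-2.8 -0.2  1. ] 27.4
86 [86.2 -0.7 -0.1] [-2.6 -1.1 -0.2] 27.6
88 [88.3 -0.7 -0. ] [-2.7 -0.7 -0.5] 27.9
90 [90.3 -0.7 -0. ] [-2.4 -0.1 -0.7] 28.1
```

```bash
python3 - <<'E'
from h import *
np.set_printoptions(precision=1,suppress=True)
advance(90,120,-.7,0,1.5,12)
E
```

```text
91.5 [91.6 -0.7  0. ] [-3.6 -0.6  0.4] 28.4
93.0 [93.2 -0.6 -0. ] [-3.6 -0.5  0.5] 28.6
94.5 [94.7 -0.7 -0. ] [-2.8 -1.1  0.6] 28.9
96.0 [96.2 -0.7 -0. ] [-3.3 -0.9 -0.1] 29.1
97.5 [97.7 -0.7 -0. ] [-2.4 -1.2 -0.2] 29.4
99.0 [99.2 -0.7 -0. ] [-2.7 -1.   0. ] 29.6
100.5 [100.7  -0.7  -0. ] [-3.9 -0.6 -0.6] 29.9
102.0 [102.2  -0.7  -0. ] [-2.2 -1.3 -0.4] 30.1
103.5 [103.7  -0.7  -0. ] [-2.5 -1.3 -0.7] 30.4
105.0 [105.2  -0.7  -0. ] [-2.6 -0.3 -0.9] 30.6
106.5 [106.6  -0.7  -0.1] [-3.5 -1.9 -0.9] 30.9
108.0 [108.2  -0.7  -0.1] [-3.6 -1.2 -0.7] 31.1
109.5 [109.7  -0.7  -0. ] [-3.7 -1.3 -0.4] 31.4
111.0 [111.2  -0.7  -0. ] [-2.6 -1.1 -0.5] 31.6
112.5 [112.7  -0.7  -0. ] [-2.9 -1.4 -0.7] 31.9
114.0 [114.2  -0.7  -0. ] [-3.8 -2.  -0.4] 32.1
115.5 [115.7  -0.7   0. ] [-2.9 -1.2 -0.4] 32.4
117.0 [117.2  -0.7  -0. ] [-3.2 -1.8 -1.5] 32.6
118.5 [118.7  -0.7   0. ] [-3.4 -1.6 -1. ] 32.9
120.0 [120.2  -0.7  -0. ] [-3.7 -0.8 -1.3] 33.1
```

```bash
python3 - <<'E'
from h import *
np.set_printoptions(precision=1,suppress=True)
d,f=advance(120,142,-.7,0,1,11)
print(get_grip_width(),get_moment(),where())
cv2.imwrite("pics/sc1.png",cv2.resize(grab_frame("scene")[190:300,310:450,::-1],None,fx=4,fy=4,interpolation=cv2.INTER_CUBIC))
f,p=snap("in1")
E
```

```text
121 [121.1  -0.7   0. ] [-2.5 -2.4 -0.8] 33.4
122 [122.1  -0.7  -0. ] [-3.9 -1.7 -0.8] 33.6
123 [123.1  -0.7   0. ] [-3.8 -1.2 -0.4] 33.9
124 [124.1  -0.7  -0. ] [-3.3 -0.6 -1.1] 34.1
125 [125.1  -0.7  -0. ] [-3.9 -1.6  0.2] 34.4
126 [126.1  -0.7   0. ] [-4.4 -1.3 -1.4] 34.6
127 [127.1  -0.7   0. ] [-2.2 -1.2 -1.6] 34.9
128 [128.2  -0.7   0. ] [-3.1 -0.9 -1.3] 35.1
129 [129.1  -0.7   0. ] [-3.5 -0.4  0.8] 35.4
130 [129.8  -0.7  -0. ] [-4.9 -1.  -1.2] 35.6
131 [129.8  -0.7   0. ] [-7.3 -0.8 -0.7] 35.9Traceback (most recent call last):
  File "<stdin>", line 3, in <module>
  File "h.py", line 47, in advance
    d=min(d+step,d1); goto((d,l,u),rot); f=fr()-b
                      ~~~~^^^^^^^^^^^^^
  File "h.py", line 43, in goto
    move_l(g-.155*R.from_rotvec(rot).as_matrix()[:,0],rot,speed=speed)
    ~~~~~~^^^^^^^^^^^^^^^^^^^^^^^^^^^^^^^^^^^^^^^^^^^^^^^^^^^^^^^^^^^^
rig.Unreachable: the arm cannot follow that straight line within its joint ranges
```

```bash
python3 - <<'E'
from h import *
np.set_printoptions(precision=3,suppress=True)
print(np.array(get_joints()),where(),fr(),get_moment(),get_grip_width())
a=cv2.resize(grab_frame("scene")[190:300,310:450,::-1],None,fx=4,fy=4,interpolation=cv2.INTER_CUBIC)
f,p=snap("in1"); b=cv2.resize(f[200:400,240:430,::-1],(418,440))[:,:240+0] if 0 else cv2.resize(f[220:400,270:400,::-1],(240,332))
b=cv2.copyMakeBorder(b,0,108,0,0,cv2.BORDER_CONSTANT)
cv2.imwrite("pics/sc1.png",np.hstack([a,b]))
E
```

```text
[-0.053  0.502  1.524 -0.002  1.115  2.821] [129.789  -0.677   0.014] [-6.952 -1.142 -2.678] [-1.    -0.454 -0.224] 0.02297360489792108
```

View pics/sc1.png

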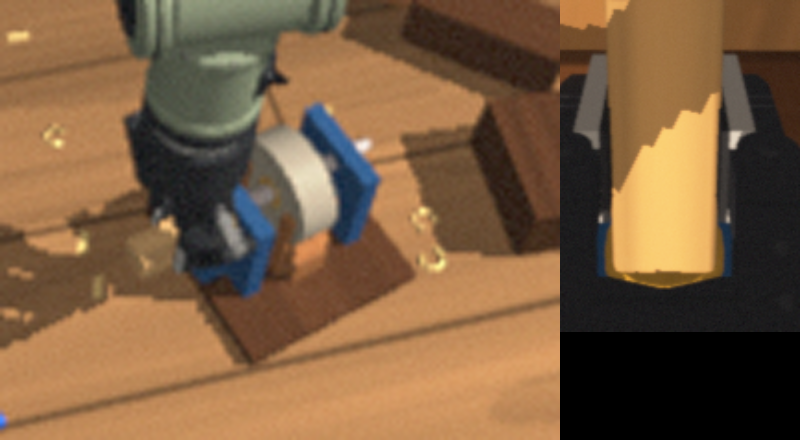

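The shaft is through both brackets: the nose shows past the far bracket at ~(365,147) and the collar is up against blue at (665,280). Joint 6 is near its limit, so I'll ease the push, release, retreat and inspect.

```bash
python3 - <<'E'
from h import *
np.set_printoptions(precision=3,suppress=True)
goto((130,-.7,0)); print(where(),fr(),get_joints()[5])
command_gripper(.06); print(get_grip_width(),fr(),get_joints()[5])
move_l(np.array(get_eef_pos())+.14*Z,speed=.15); print(fr(),get_time())
# look at the seat from behind-above, camera ~0.2 m away, jaw axis turned a half turn if needed
S=H+np.array([0,0,0]); best=None
for off in(-40,-25,0):
    yw=YW+np.radians(off); t=np.array([np.cos(yw),np.sin(yw),0])
    P=S+t*(-.06)+[0,0,.30]
    q=inverse_kinematics(P,down(yw)); print(off,None if q is None else np.array(q))
    if q is not None and abs(q[5])<2.75: best=(P,yw); break
if best:
    reach(best[0],down(best[1])); sleep(.2); f,p=snap("fin1")
    u,v=project("wrist",H,p); print(u,v,get_time())
    u,v=int(u),int(v); y0=max(0,min(v-70,260)); x0=u-90
    cv2.imwrite("pics/fin1c.png",cv2.resize(f[y0:y0+140,x0:x0+180,::-1],None,fx=4,fy=4,interpolation=cv2.INTER_CUBIC))
E
```

```text
[129.762  -0.694   0.015] [-5.268 -1.605 -2.84 ] 2.8195260539129094
0.05986334373235312 [1.039 0.514 0.867] 2.819363423321093
[ 0.391 -0.418 -1.244] 37.7833
-40 [-0.082  0.268  1.518 -0.     1.355 -2.795]
-25 None
0 [-0.082  0.352  1.41   0.     1.38   2.791]
```

```bash
python3 - <<'E'
from h import *
np.set_printoptions(precision=3,suppress=True)
yw=YW+np.radians(35); t=np.array([np.cos(yw),np.sin(yw),0])
P=H-.02*T+t*(-.08)+[0,0,.24]; ro=down(yw,np.radians(10))
print(inverse_kinematics(P,ro))
reach(P,ro); sleep(.2); f,p=snap("fin1")
u,v=project("wrist",H,p); print(u,v,get_time(),get_joints()[5],fr())
u,v=int(u),int(v); y0=max(0,min(v-90,240)); x0=max(0,u-100)
cv2.imwrite("pics/fin1c.png",cv2.resize(f[y0:y0+160,x0:x0+200,::-1],None,fx=3.6,fy=3.6,interpolation=cv2.INTER_CUBIC)); print(x0,y0)
E
```

```text
[-0.114  0.547  1.265  0.095  1.477  2.132]
311.73960405458433 275.2003534302494 38.7333 2.132297406131271 [-0.662  0.513  0.385]
211 185
```

View pics/fin1c.png

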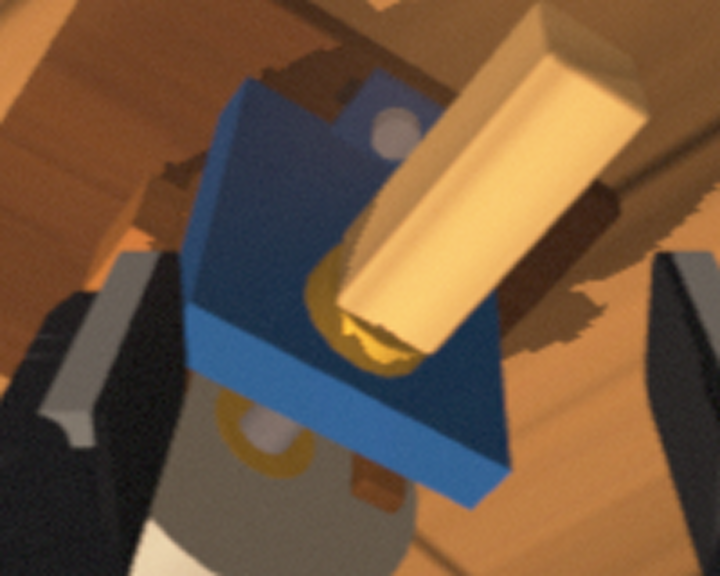

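The collar sits on the near bracket's outer face at crop (365,310), and the shaft passes on through the wheel bore at (265,430). As a check by touch, I'll press the handle's rear end gently with closed fingers to confirm it doesn't move.

```bash
python3 - <<'E'
from h import *
np.set_printoptions(precision=2,suppress=True)
yw=YW+np.radians(10); ro=down(yw)
pos=lambda d,up=0:H+T*d/1e3-L*.0007+Z*(.165+up)
reach(pos(-125,.10),ro); command_gripper(0.0); move_l(pos(-125),speed=.15); sleep(.2)
print(get_time(),get_joints()[5]); b=fr(); move_l(pos(-102),speed=.06); b=(b+fr())/2; print(b)
d=-102
while d<-74:
    d+=1.5; move_l(pos(d),speed=.05); f=fr()-b; a=(np.array(get_eef_pos())-H)@T*1e3
    print(d,round(a,2),f,round(get_time(),1))
    if -f[0]>9: break
move_l(pos(-125),speed=.1); move_l(pos(-125,.12),speed=.2); print(fr(),get_time())
yw=YW+np.radians(35); t=np.array([np.cos(yw),np.sin(yw),0])
reach(H-.02*T+t*(-.08)+[0,0,.24],down(yw,np.radians(10))); sleep(.2); snap("fin2")
x,_=load("fin1");y,_=load("fin2"); print("diff",np.abs(x[190:340,211:411].astype(int)-y[190:340,211:411]).mean(),get_time())
E
```

```text
40.8083 2.5224831836010453
[-0.73 -0.12  0.25]
-100.5 -100.64 [0.64 0.13 0.03] 41.6
-99.0 -99.03 [ 0.27  0.08 -0.61] 41.8
-97.5 -97.44 [ 0.76  0.08 -1.19] 42.1
-96.0 -95.89 [ 0.56 -0.03 -0.71] 42.3
-94.5 -94.39 [ 1.2   0.49 -0.23] 42.6
-93.0 -92.92 [ 0.73 -1.08  0.28] 42.8
-91.5 -91.36 [ 0.92 -0.22 -0.56] 43.1
-90.0 -90.26 [-0.11 -0.64 -0.6 ] 43.3
-88.5 -89.71 [-4.5   0.5  -1.55] 43.6
-87.0 -89.23 [-6.43  0.56 -1.64] 43.8
-85.5 -88.73 [-11.19   0.68  -2.06] 44.1
[ 0.3   0.69 -1.01] 45.3833
diff 28.20117777777778 46.0917
```

```bash
python3 - <<'E'
from h import *
x,p=load("fin1");y,q=load("fin2"); print(p[0]-q[0],p[1]-q[1])
g=lambda i:np.float32(cv2.cvtColor(i,cv2.COLOR_BGR2GRAY))
for nm,(r0,r1,c0,c1) in {"handle":(186,280,300,392),"bracket":(205,330,262,350)}.items():
    print(nm,cv2.phaseCorrelate(g(x)[r0:r1,c0:c1],g(y)[r0:r1,c0:c1],cv2.createHanningWindow((c1-c0,r1-r0),cv2.CV_32F)))
c=lambda i:cv2.resize(i[180:310,260:400],None,fx=2.85,fy=2.85,interpolation=cv2.INTER_CUBIC)
cv2.imwrite("pics/cmp.png",np.hstack([c(x),c(y)]))
E
```

```text
[-7.88129380e-05  1.38525013e-03  1.06880418e-04] [-0.00082087 -0.00192054  0.00140049]
handle ((-1.3662359629984948, 1.0146177312669877), 0.4704441869010528)
bracket ((-3.213434697623441, 2.209829239031002), 0.12647675611707898)
```

View pics/cmp.png

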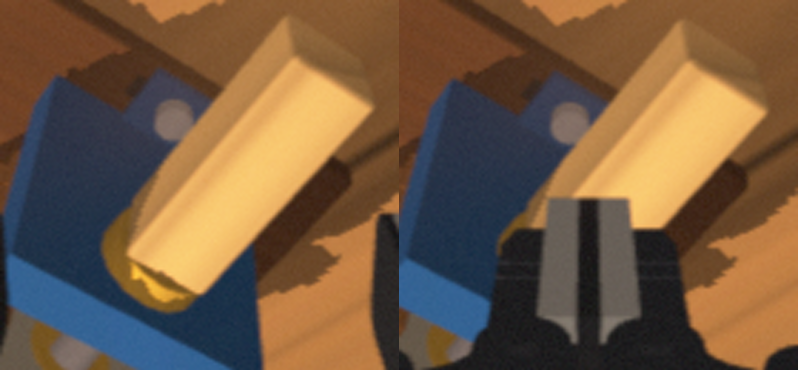

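After the push, the handle and the fixed clamp screw shifted by the same ~(−1.4,+1.0) px. That is camera motion only, so the axle did not move under 11 N and it was already seated. The arm is clear of everything, so I'm handing in.

```bash
python3 - <<'E'
from h import *
print(fr(),get_time()); sign_off()
E
```

```text
[0.41104429 0.16365762 0.41711441] 46.0917
the job is handed in; nothing more can be done
```

I threaded the axle through the near bracket, the wheel's bore and the far bracket. I pushed it in until the collar stopped against the near bracket, then let go and handed in at 46 s. I found the hole with the wrist camera, then centred the shaft in it by feel, shifting about 0.7 mm to the right.

**Forces:** The most I read during threading was about 7 N, at the final stop, and about 11 N in the later check push. Both are well under the 35 N limit.

**Seating:** The axle came to a firm stop 1.8 mm past my calculated depth, which is within the measuring error. After I let go, a picture showed the collar against the bracket face. I then pressed the end of the handle with closed fingers, up to 11 N. The fingertips gave about 1.5 mm, but pictures before and after show the handle did not move relative to the stand.

**What didn't go as expected:**
- The wheel first pushed back about 8 mm deeper than I had calculated. I didn't find out why, but the rest of the push went smoothly.
- Joint 6 read 2.821 at the end of the push, against its stated limit of 2.82. I backed off straight away, but I can't rule out that it passed the limit by a hair.
- One further 1 mm push was refused as unreachable, so nothing moved.

I kept clear of the mallet, gouge, block, glue bottle and look-alikes, though I didn't check them in a final picture.

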